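# Refit the cooking plate's control knob

## Robot

A 6-joint arm with a two-finger parallel gripper is mounted at the origin on a cart in front of the work surface, level with it; the furniture and walls round the work are solid. World frame = base frame: x ahead of the robot, y to its left, z up, the work surface at z = 0. Lengths are in m, angles in rad, forces in N, time in s.
With the tool pointing down it reaches from about 0.3 to 0.95 m from the base axis. Payload 3.1 kg.
Tool frame: the origin (TCP) lies at the very end of the fingers, on their centre line; the grasp point (between the pads) lies 19 mm behind it; z points along the fingers, y is the line along which they close (so a half turn about z gives the same grasp; the last joint's range is limited). The gripper opens to 85 mm and grips with 20 to 120 N. Pads are 22 mm wide; open, the fingers measure 114 mm over their backs; the gripper's body (76 mm by 85 mm) begins 54 mm behind the grasp point. The pads swing forward as they close: fully open they stand 13 mm farther back than shut.
Start: joints at [1.177, 0.308, 1.634, -0, 1.2, -0.07], TCP at [0.199, 0.593, 0.231] pointing down, gripper open.
Joint ranges: [-3.06, 3.06], [-0.79, 1.96], [0.05, 2.63], [-1.19, 4.34], [0.05, 2.64], [-2.94, 2.94]. Speed limits (rad/s): [2.79, 2.79, 3.14, 3.14, 3.14, 3.14].

## Interface

Orientations are given as [roll, pitch, yaw] about the fixed x, y, z axes, in that order (R = Rz(yaw) Ry(pitch) Rx(roll)).
In Python, from cell import bot, vision, nets gives the robot as it stands. The module is installed in compiled form; this text tells all that it offers.
- The arm moves only by the tool arm_command, never from a script. Its argument "targets" is a list of rows, each a list of 3 entries, a list of its own where there are three numbers: the turn, a rotation vector about the world's x, y, z in a scale on which 1.0 is 4 rad, then the shift along the world's x, y, z in fractions of the full range, 1 being 0.4 m, then the finger opening in m, from 0 to 0.0854. A call has 1 to 12 rows; each row is the pose to reach, as a shift and turn from the pose commanded when the call began; what a row does not reach only later rows make up. A row lasts 1/10 s, in which the tool goes at most 50 mm and 8.59 degrees, less where a joint would pass 70% of its speed; a pose out of reach is approached as far as the arm can. No shift or turn number may pass 1 either way. A call with a gripper value outside its range is refused whole. The fingers move at their own pace and stop on an object; "squeeze" is the grip in N (left out, the last holds). Time passes only in rows, so rows that repeat a pose let the fingers close. It gives the time, the measured TCP pose, the force, the opening and the grip force at its end, in the units of the state.
- bot.sense(): the state, without advancing time (a new reading comes with each control period).
- vision.get_image(name): name is "side" or "top" or "wrist"; returns a dict with "frame" (400x640x3 uint8, red, green, blue), "intrinsics" (3x3 intrinsics, pixels), "extrinsics" (4x4, takes a point from camera to world coordinates). Camera axes: x right, y down, z forward; pixel columns grow to the right and rows downward; lengths in m; the calibration is good to about 2 mm. The wrist camera is an equidistant fisheye: a pixel r from the principal point sees the ray r / f radians off the axis. A picture is of the moment at which its call begins. There is no depth.
- bot.sign_off(): hands the job in; it is judged then, once.
Trained networks look in the newest picture that a camera, given by its name, has taken for a name from the list of things; names that differ only in an ending like _2 or _b are one class to them, and where a whole thing is asked for, a point or a joint stands for the part that bears it (a point fixed in the world has none). Each returns a list of dicts, best first, with "conf" (0 to 1); they miss things now and then, are a little off and sometimes report something else, mostly with a low value. They report only what shows in the picture. A call takes as long as a camera call. They do not tell look-alikes from the thing itself.
- nets.spot_in(camera, thing): "extent" ([left, top, right, bottom] in pixels, round what is visible of it).
- nets.silhouettes(camera, thing): "mask" (400x640 bool, what is visible of it) and "extent" ([left, top, right, bottom] in pixels, round what is visible of it).
- nets.place_of(camera, thing): "centre" ([column, row] in pixels: a listed point, or the origin of a listed thing).
The state is a dict: "time": time; "joint_pos": joint angles; "joint_velocities": joint speeds; "tau": joint torques, N m; "tcp_pos": TCP position; "eef_rot": TCP orientation; "wrist_force": force on the tool from outside, world axes, zero at the start; "moment": the same for the moment, N m; "grip_width": finger opening in m; "grip_force": force on a finger pad.
Only numpy, scipy, OpenCV 4.12 (cv2) and the standard library are available. Lean on these libraries where they do the work, as an engineer would, in place of code of your own. Each camera call takes 0.05 s, during which the arm holds its last target. There are 200 camera calls.

## Task

The control knob has been pulled off the table-top cooking plate for washing. Put it back on its keyed shaft, which was left switched on: press lightly while turning it slowly until it drops, and push it fully home on the key. Only then turn it to off, so that its pointer lines up with the off tick on the deck, and let go; never force it, and leave the saucepan, the mug and the bowl where they stand.

Things in the scene. Friction and masses are not known exactly. Their poses are not given: they have to be found in the camera images.
- hob: table-top cooking plate, fixed: white case, steel deck, 240 (x) x 340 (y) x 55 mm high; dark heating disc, 170 mm across, 10 mm high, centred at x +10, y -55 mm. Origin: centre of its underside; z up, x to its back, away from the robot at yaw 0. The control shaft stands upright out of the deck at x -55, y +110 mm.
- seat (a point): point on the control shaft's axis at the top of its collar (22 mm across), 7 mm over the deck; axes as the plate's. Fully home, the knob's underside rests on the collar here. The shaft is sprung downwards: it begins to give at 2 N, has given 3 mm at 8 N, then is solid; released, it comes up again.
- key_level (a point): point on the shaft's axis, 12 mm above the collar: height of the top of the shaft's one key (5 mm wide, reaching 10.5 mm from the axis). The key was left 0.6 to 1.35 rad clockwise (from above) of off; its angle is not measured. At off it points at the off tick, against a stop. The shaft needs 0.09 N m to turn and stays where left; a knob dragged lightly (under 8 N) over the key does not turn it.
- shaft_top (a point): top of the round shaft, on its axis, 22 mm above the collar. The shaft is 12 mm in diameter, its top 3 mm coned to 7 mm. The knob first slides 10 mm down the round part, then rides on the key until its keyway meets the key, then drops 12 mm onto the collar.
- off_mark (a point): middle of the dark off tick (14 x 3 mm) on the deck, 37 mm from the shaft's axis in the plate's +x direction; the small dots of the heat scale follow clockwise. Off is the counter-clockwise end of the shaft's travel.
- knob: loose black plastic knob, about 80 g, upright on the table. Origin on its axis at its underside, z up. Skirt 47 mm across; 27 mm up to the top disc; on it a grip bar 12 mm wide (y), 34 mm long (x), up to 47 mm, with a narrow nose and white line at its +x end (pointer). Bore from below 13.6 mm across, 23 mm deep, with a keyway 6.5 mm wide on the +x side, under the pointer.
- pointer (a point): end of the knob's pointer: 21.5 mm from the knob's axis along its +x, 25 mm above its underside
- saucepan: grey saucepan standing on the heating disc, bowl 172 mm across, 91 mm high, loose; its wooden handle points to the back right. Origin: middle of its whole length under the pan, 75 mm from the bowl's axis towards the handle. Leave it
- mug: beige stoneware mug, 81 mm high, loose, behind the knob; leave it
- bowl: small dark brown bowl, 88 mm across, 40 mm high, loose, in front of the knob; leave it
Not all that is in view belongs to the job. Of the things that look like the knob, the smallest one is meant.

How it is judged:
By the outcome, as a careful person would: the job done as asked, in the order asked, and still so for the second after the job is handed in, with the robot touching nothing.
It also fails if it takes over 56 s, if anything falls off the work surface, if the arm or the gripper's body presses on something with over 40 N, if the wrist force passes 120 N, or if a joint passes its speed limit or range.

## Working session

There is one attempt and no reset: what is moved stays moved. The work goes in short steps, Python scripts to look and compute and a tool call to move; the robot and the scene stay as the last step left them, time stands still between calls to the robot, and variables do not carry over. Pictures are saved under pics/ and viewed, at most 11 in all, crops included, and the job is handed in when it is done.

Besides the shell and the picture viewer there is one more tool, called after ">>>" by a JSON object that holds its "fn" and its "kwargs". arm_command: Moves the arm, as the interface text tells. Its arguments: {"type":"object","properties":{"targets":{"type":"array"},"squeeze":{"type":"number"}},"required":["targets"]}

```bash
mkdir -p pics
cat > h.py <<'E'
import numpy as np, cv2
from cell import bot, vision, nets
def ray(im,px):
    K=im["intrinsics"];T=im["extrinsics"]
    x=(px[0]-K[0,2])/K[0,0];y=(px[1]-K[1,2])/K[1,1]
    if im.get("fish"):
        r=np.hypot(x,y);s=np.sin(r)/max(r,1e-9);d=np.array([x*s,y*s,np.cos(r)])
    else: d=np.array([x,y,1.])
    d=T[:3,:3]@d
    return T[:3,3],d/np.linalg.norm(d)
def get(n):
    im=vision.get_image(n);im["fish"]=n=="wrist";return im
def atz(im,px,z):
    o,d=ray(im,px);return o+d*(z-o[2])/d[2]
def tri(l):
    A=0;b=0
    for im,px in l:
        o,d=ray(im,px);P=np.eye(3)-np.outer(d,d);A=A+P;b=b+P@o
    p=np.linalg.solve(A,b)
    return p,[np.linalg.norm((np.eye(3)-np.outer(ray(i,x)[1],ray(i,x)[1]))@(p-i["extrinsics"][:3,3])) for i,x in l]
def proj(im,p):
    T=im["extrinsics"];K=im["intrinsics"];c=T[:3,:3].T@(np.array(p)-T[:3,3])
    if im["fish"]:
        r=np.hypot(c[0],c[1]);t=np.arctan2(r,c[2]);c=np.array([c[0]/r*t,c[1]/r*t,1])
    return (K@(c/c[2]))[:2]
def save(n,f): cv2.imwrite("pics/"+n+".png",f[:,:,::-1])
E
python3 - <<'E'
from h import *
np.set_printoptions(precision=3,suppress=True)
F=[]
for c in ["top","side","wrist"]:
    im=get(c);F.append(im["frame"]);print(c,im["extrinsics"].round(3).tolist(),im["intrinsics"].round(1).tolist())
    for t in ["knob","pointer","seat","key_level","shaft_top","off_mark","hob","mug","bowl","saucepan"]:
        print(t,[(np.round(d["centre"],1).tolist(),round(d["conf"],2)) for d in nets.place_of(c,t)][:4])
    print("ext",[(np.round(d["extent"]).tolist(),round(d["conf"],2)) for d in nets.spot_in(c,"knob")])
save("top",F[0]);save("side",F[1]);save("wrist",F[2])
print(bot.sense())
E
```

```text
top [[0.005, -0.999, 0.045, 0.47], [-1.0, -0.004, 0.021, 0.029], [-0.02, -0.045, -0.999, 1.092], [0.0, 0.0, 0.0, 1.0]] [[363.1, 0.0, 323.0], [0.0, 363.1, 196.7], [0.0, 0.0, 1.0]]
knob [([264.3, 170.8], 0.58), ([260.4, 210.2], 0.47)]
pointer [([264.7, 202.0], 0.72), ([237.8, 187.3], 0.68), ([269.0, 171.8], 0.57)]
seat [([333.6, 201.3], 0.72)]
key_level [([249.1, 132.9], 0.68), ([339.0, 198.4], 0.66)]
shaft_top [([342.9, 201.9], 0.66)]
off_mark [([333.4, 189.2], 0.86)]
hob [([372.5, 182.0], 0.59), ([250.8, 135.3], 0.18)]
mug [([250.5, 133.0], 0.91)]
bowl []
saucepan [([410.9, 158.2], 0.84)]
ext [([216.0, 179.0, 240.0, 200.0], 0.93), ([255.0, 201.0, 268.0, 216.0], 0.78), ([251.0, 160.0, 273.0, 183.0], 0.65)]
side [[0.911, -0.163, 0.378, 0.205], [-0.411, -0.416, 0.811, -0.67], [0.025, -0.895, -0.446, 0.454], [0.0, 0.0, 0.0, 1.0]] [[403.7, 0.0, 322.0], [0.0, 403.7, 195.6], [0.0, 0.0, 1.0]]
knob [([309.6, 181.6], 0.83), ([424.7, 245.1], 0.71), ([279.8, 174.1], 0.69), ([271.4, 188.8], 0.55)]
pointer [([315.9, 176.7], 0.85), ([280.2, 166.4], 0.77), ([276.0, 179.9], 0.72), ([270.2, 188.1], 0.
[... 485 characters left out ...]
0.0, 0.0, 1.0]] [[309.7, 0.0, 320.3], [0.0, 309.7, 198.0], [0.0, 0.0, 1.0]]
knob [([190.7, 377.6], 0.49)]
pointer []
seat []
key_level []
shaft_top []
off_mark []
hob []
mug []
bowl []
saucepan []
ext [([180.0, 370.0, 187.0, 380.0], 0.54)]
{'time': 1.8, 'joint_pos': array([ 1.177,  0.308,  1.634, -0.   ,  1.2  , -0.07 ]), 'joint_velocities': array([ 0.   ,  0.001,  0.   , -0.002,  0.   ,  0.001]), 'tau': array([  0.001, -41.527, -27.707,  -0.   ,   0.001,  -0.   ]), 'tcp_pos': array([0.199, 0.593, 0.231]), 'eef_rot': array([-3.142,  0.   ,  2.818]), 'wrist_force': array([ 0.643, -0.827,  1.041]), 'moment': array([ 0.02 , -0.015, -0.04 ]), 'grip_force': 0.0, 'grip_width': 0.08555866587856889}
```

View pics/top.png

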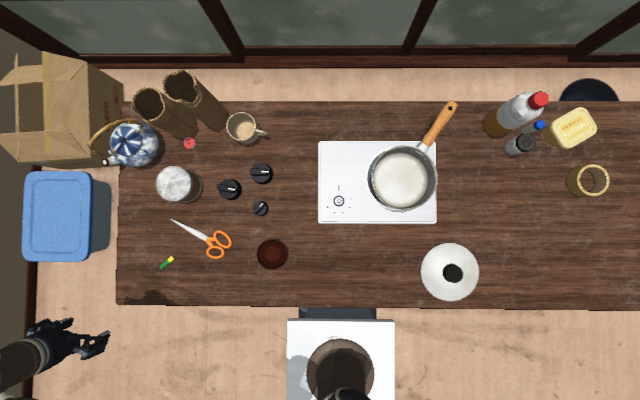

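View pics/side.png

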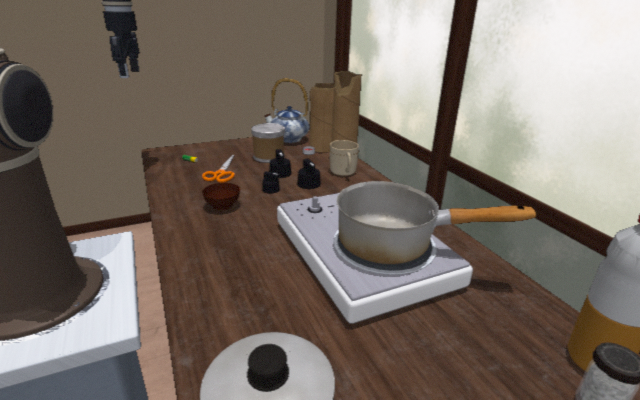

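View pics/wrist.png

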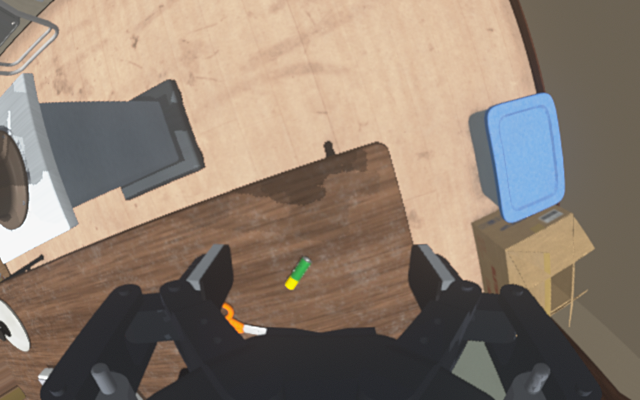

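The top view shows three knob look-alikes at (261,173), (229,189) and (260,208). The last is the smallest, and it has the bowl at (272,254) in front of it and the mug at (243,128) behind. In the side view it is at about (271,183). The shaft is at (338,200) top and (315,203) side. The saucepan lid's knob at (452,273) top is another decoy. I'll check my choice in one crop and measure.

Run:
```python
from h import *
np.set_printoptions(precision=4,suppress=True)
t=get("top");kt=[(np.array(d["extent"]),nets.silhouettes) for d in nets.spot_in("top","knob")]
mt=nets.silhouettes("top","knob");tp={k:nets.place_of("top",k) for k in["pointer","shaft_top","seat","off_mark"]}
ht=nets.silhouettes("top","hob")
s=get("side");sp={k:nets.place_of("side",k) for k in["pointer","shaft_top","seat","off_mark"]};ms=nets.silhouettes("side","knob")
for m in mt: print("t",m["extent"],m["mask"].sum(),atz(t,np.argwhere(m["mask"]).mean(0)[::-1],.03))
for m in ms: print("s",m["extent"],atz(s,np.argwhere(m["mask"]).mean(0)[::-1],.025))
for k in ["shaft_top","seat","off_mark"]: print(k,tri([(t,tp[k][0]["centre"]),(s,sp[k][0]["centre"])]))
m=max(ht,key=lambda d:d["conf"])["mask"].astype(np.uint8)
c=max(cv2.findContours(m,0,1)[0],key=cv2.contourArea)
bx=cv2.boxPoints(cv2.minAreaRect(c));print([atz(t,p,.055)[:2] for p in bx])
a=cv2.resize(t["frame"][150:220,205:285],(640,560),interpolation=2)
b=cv2.resize(t["frame"][180:225,315:375],None,fx=8,fy=8,interpolation=2)
save("crop",a)
save("crop2",b)
```

```text
t [216.6, 176.9, 241.1, 200.7] 396 [0.54   0.3259 0.03  ]
t [253.4, 161.7, 275.5, 186.8] 358 [0.5879 0.2322 0.03  ]
t [253.9, 200.8, 271.5, 216.5] 193 [0.4841 0.234  0.03  ]
s [270.5, 150.6, 290.4, 179.3] [0.5396 0.3351 0.025 ]
s [260.2, 171.2, 282.2, 192.1] [0.4753 0.2236 0.025 ]
s [299.2, 156.7, 318.9, 188.4] [0.5824 0.2299 0.025 ]
shaft_top (array([ 0.5032, -0.001 ,  0.0828]), [np.float64(0.004129846844359576), np.float64(0.004129846844359769)])
seat (array([0.5087, 0.0113, 0.0638]), [np.float64(0.0005504409693950595), np.float64(0.0005504409693949994)])
off_mark (array([0.5437, 0.0193, 0.0421]), [np.float64(0.0019075330464380699), np.float64(0.0019075330464381197)])
[array([0.4389, 0.0647]), array([0.6804, 0.0661]), array([ 0.6808, -0.2718]), array([ 0.4409, -0.2697])]
```

View pics/crop.png

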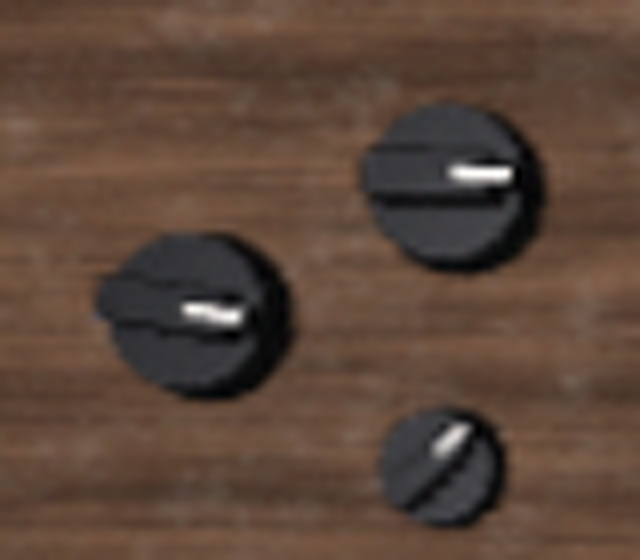

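The smallest knob is at (443,465) in the crop, which is about (0.484, 0.230). Its pointer sits at a yaw of about -0.85. I'm moving the wrist camera above it.

Careful with the scale: shifts go in shares of 0.4 m and turns go in shares of 4 rad. That gives: -0.363 m is -0.9075, 0.15 m is 0.375, -0.15 rad is -0.0375.

>>> {"fn": "arm_command", "kwargs": {"targets": [[[0,0,-0.0125],[0.075,-0.0925,0],0.05],[[0,0,-0.025],[0.15,-0.1875,0],0.05],[[0,0,-0.0375],[0.225,-0.2825,0],0.05],[[0,0,-0.05],[0.3,-0.3775,0],0.05],[[0,0,-0.0625],[0.375,-0.4725,0],0.05],[[0,0,-0.075],[0.45,-0.5675,-0.025],0.05],[[0,0,-0.0875],[0.525,-0.6625,-0.05],0.05],[[0,0,-0.1],[0.5875,-0.75,-0.1],0.05],[[0,0,-0.1125],[0.65,-0.825,-0.15],0.05],[[0,0,-0.125],[0.7125,-0.9075,-0.15],0.05],[[0,0,-0.125],[0.7125,-0.9075,-0.15],0.05],[[0,0,-0.125],[0.7125,-0.9075,-0.15],0.05]]}}

```text
time: 3.7
tcp_pos: [0.4844, 0.2289, 0.1713]
eef_rot: [3.141, -0.001, 2.316]
wrist_force: [-0.7, 0.6, -0.5]
grip_width: 0.0495
grip_force: 0.0
```

Run:
```python
from h import *
np.set_printoptions(precision=4,suppress=True)
s=bot.sense();print(s["time"],s["tcp_pos"],s["eef_rot"],s["joint_pos"],s["grip_width"])
w=get("wrist");save("w1",w["frame"])
for k,z in [("knob",0),("pointer",.025)]:
  for d in nets.place_of("wrist",k): print(k,d["conf"],np.round(d["centre"]),atz(w,d["centre"],z))
for d in nets.silhouettes("wrist","knob"):
  p=np.argwhere(d["mask"]).mean(0)[::-1];print(d["conf"],d["extent"],atz(w,p,.02))
```

```text
3.7 [0.4844 0.2289 0.1713] [ 3.1415 -0.0005  2.3155] [ 0.3599  0.205   1.8954  0.0006  1.0412 -0.3852] 0.04952987347828766
knob 0.74 [424. 144.] [0.5384 0.3324 0.    ]
knob 0.58 [326. 176.] [0.4866 0.2367 0.    ]
knob 0.58 [393. 237.] [ 0.5881  0.237  -0.    ]
knob 0.57 [228. 358.] [ 0.5612 -0.0487  0.    ]
pointer 0.94 [328. 199.] [0.4993 0.2243 0.025 ]
pointer 0.94 [413. 168.] [0.5399 0.3039 0.025 ]
0.8 [396.2, 112.5, 475.0, 179.4] [0.5402 0.3335 0.02  ]
0.75 [366.0, 211.6, 430.6, 267.1] [0.5826 0.2476 0.02  ]
0.65 [303.0, 151.1, 351.8, 201.3] [0.4831 0.2424 0.02  ]
```

View pics/w1.png

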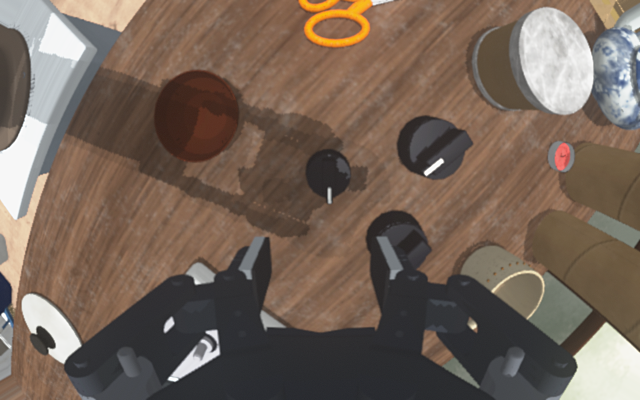

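The wrist view shows the small knob at (328,173) with its white pointer line ending at (330,203). Next I'm refining position and yaw from this frame plus one taken lower down.

In the tool's units: -0.06 m is -0.15, -0.045 m is -0.1125.

>>> {"fn": "arm_command", "kwargs": {"targets": [[[0,0,0],[0.025,0,-0.05],0.045],[[0,0,0],[0.045,-0.025,-0.1125],0.045],[[0,0,0],[0.05,-0.03,-0.15],0.045],[[0,0,0],[0.05,-0.03,-0.15],0.045]]}}

```text
time: 4.3
tcp_pos: [0.5013, 0.2174, 0.1088]
eef_rot: [-3.136, -0.003, 2.318]
wrist_force: [-0.8, -0.7, -0.7]
grip_width: 0.0448
grip_force: 0.0
```

Run:
```python
from h import *
np.set_printoptions(precision=4,suppress=True)
s=bot.sense();print(s["time"],s["tcp_pos"],s["eef_rot"],s["grip_width"])
w=get("wrist");
L=[]
for n in("top","side"):
  im=get(n)
  for d in nets.place_of(n,"pointer"):
    p=atz(im,d["centre"],.025)
    if np.hypot(p[0]-.495,p[1]-.222)<.03: L.append((im,d["centre"]));print(n,p)
for d in nets.place_of("wrist","pointer"):
    p=atz(w,d["centre"],.025);print(d["centre"],p)
    if np.hypot(p[0]-.495,p[1]-.222)<.03: print(tri(L+[(w,d["centre"])]))
for d in nets.place_of("wrist","knob"): print("knob",atz(w,d["centre"],0))
for d in nets.silhouettes("wrist","knob"):
  p=np.argwhere(d["mask"]).mean(0)[::-1];print(d["conf"],d["extent"],atz(w,p,.02))
c=proj(w,[.485,.236,.03]);print(c)
x,y=int(c[0]),int(c[1]);a=w["frame"][y-60:y+60,x-70:x+70]
g=a.min(2)>140
ps=np.argwhere(g)[:,::-1]+[x-70,y-60]
W=np.array([atz(w,p,.040) for p in ps]);print(len(W),W.mean(0),W.min(0),W.max(0))
if len(W)>3:
  _,_,v=np.linalg.svd(W[:,:2]-W[:,:2].mean(0));print("yaw",np.arctan2(v[0,1],v[0,0]))
save("w2",cv2.resize(a,None,fx=5,fy=5,interpolation=2))
```

```text
4.3 [0.5013 0.2174 0.1088] [-3.1364 -0.0026  2.3185] 0.04478040357119784
side [0.4912 0.2186 0.025 ]
[325.6, 197.4] [0.5007 0.2245 0.025 ]
(array([0.4972, 0.2249, 0.0224]), [np.float64(0.003974094489031933), np.float64(0.003974094489032004)])
[436.2, 157.6] [0.5416 0.3059 0.025 ]
knob [0.5386 0.3314 0.    ]
knob [0.5897 0.2377 0.    ]
knob [0.4851 0.2415 0.    ]
0.94 [295.5, 137.5, 355.4, 203.2] [0.4834 0.2419 0.02  ]
0.76 [375.5, 211.8, 456.5, 281.6] [0.5863 0.2471 0.02  ]
[320.7335 173.8242]
80 [0.4943 0.2309 0.04  ] [0.4889 0.2252 0.04  ] [0.4998 0.2367 0.04  ]
yaw -0.8186811522041809
```

View pics/w2.png

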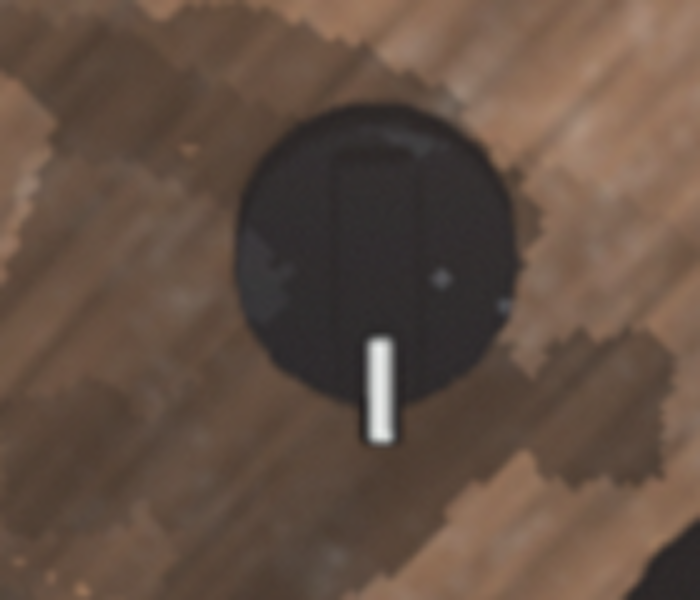

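Run:
```python
from h import *
np.set_printoptions(precision=4,suppress=True)
w=get("wrist");u=np.array([np.cos(-.82),np.sin(-.82)])
b=atz(w,[325.3,143.6],.047)[:2];n=atz(w,[326,201.5],.026)[:2]
bk=atz(w,[325.4,134],.012)[:2]
print("from bar back",b+.017*u,"from nose",n-.0215*u, "skirt back (z12)",bk+.0235*u)
l=atz(w,[297.4,164],.015)[:2];r=atz(w,[353.4,164],.015)[:2];print("skirt",(l+r)/2,np.linalg.norm(l-r))
s=bot.sense();print(s["tcp_pos"])
```

```text
from bar back [0.4866 0.2435] from nose [0.4928 0.2383] skirt back (z12) [0.4887 0.2423]
skirt [0.4885 0.2425] 0.04399633472509071
[0.5043 0.2178 0.1121]
```

```bash
cat > m.py <<'E'
from h import *
np.set_printoptions(precision=4,suppress=True)
w=get("wrist");u=np.array([np.cos(-.82),np.sin(-.82)])
c=proj(w,[.4943,.2309,.04]);x,y=int(c[0]),int(c[1])
g=w["frame"][y-35:y+35,x-30:x+30].min(2)>140
ps=np.argwhere(g)[:,::-1]+[x-30,y-35];print(ps.min(0),ps.max(0),ps.mean(0))
d=ps.mean(0)-[325.7,190.7]
W=np.array([atz(w,p,.040) for p in ps]);_,_,v=np.linalg.svd(W[:,:2]-W[:,:2].mean(0));print("yaw",np.arctan2(v[0,1],v[0,0]),d)
f=lambda p,z:atz(w,np.array(p)+d,z)[:2]
print("from bar back",f([325.3,143.6],.047)+.017*u,"from nose",f([326,201.5],.026)-.0215*u, "skirt back (z12)",f([325.4,134],.012)+.0235*u)
print("skirt",(f([297.4,164],.015)+f([353.4,164],.015))/2)
for k in nets.place_of("wrist","knob"): print("knob",atz(w,k["centre"],0))
s=bot.sense();print(s["tcp_pos"],s["eef_rot"],s["time"])
E
python3 m.py
```

```text
[320 177] [323 197] [321.4815 186.8765]
yaw -0.817210816774445 [-4.2185 -3.8235]
from bar back [0.4827 0.2434] from nose [0.4881 0.2382] skirt back (z12) [0.4841 0.2422]
skirt [0.4839 0.2423]
knob [0.4839 0.2387 0.    ]
knob [0.5872 0.238  0.    ]
knob [0.5391 0.3329 0.    ]
[0.5041 0.2176 0.1117] [3.1409 0.0003 2.3178] 4.85
```

In the tool's units: -0.081 m is -0.2025, -0.02 m is -0.05.

>>> {"fn": "arm_command", "kwargs": {"targets": [[[0,0,0],[-0.025,0.03,0],0.045],[[0,0,0],[-0.05,0.0575,-0.025],0.045],[[0,0,0],[-0.05,0.0575,-0.1],0.045],[[0,0,0],[-0.05,0.0575,-0.1625],0.045],[[0,0,0],[-0.05,0.0575,-0.2],0.045],[[0,0,0],[-0.05,0.0575,-0.2025],0.045],[[0,0,0],[-0.05,0.0575,-0.2025],0.045]], "squeeze": 30}}

```text
time: 5.55
tcp_pos: [0.4835, 0.2408, 0.03]
eef_rot: [-3.141, -0.0, 2.318]
wrist_force: [-0.1, 0.3, 0.3]
grip_width: 0.0452
grip_force: 0.0
```

Run:
```python
from h import *
w=get("wrist");save("w3",w["frame"][150:400,150:490])
s=bot.sense();print(s["tcp_pos"],s["eef_rot"],s["wrist_force"],s["grip_width"])
```

```text
[0.4843702  0.24103268 0.03081665] [3.14055004e+00 3.19804243e-04 2.31795523e+00] [-0.3831465   0.33788705 -0.0554429 ] 0.044878552315051855
```

View pics/w3.png

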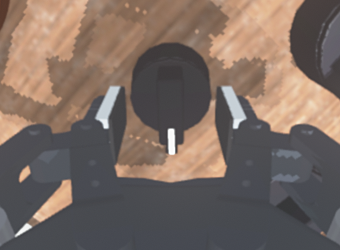

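Run:
```python
from h import *
np.set_printoptions(precision=4,suppress=True)
w=get("wrist");s=bot.sense();o=np.array([150,150]);p=s["tcp_pos"]
u=np.array([np.cos(-.82),np.sin(-.82)])
print("tcp px",proj(w,p)-o)
for k in nets.place_of("wrist","knob"): print("knob",k["centre"],atz(w,k["centre"],0))
f=lambda x,y,z:atz(w,np.array([x,y])+o,z)[:2]
print("nose",f(171.5,154,.025)-.0215*u)
print("skirt",(f(132,85,.01)+f(210,85,.01))/2,np.linalg.norm(f(132,85,.01)-f(210,85,.01)))
print("skirtback",f(171,43,.01)+.0235*u, "barback",f(171,66,.047)+.017*u)
for z in(.04,.047): print("proj model bar ends",z,[proj(w,[*(p[:2]+k*u),z])-o for k in(-.017,.017)])
print("proj nose model",proj(w,[*(p[:2]+.0215*u),.025])-o,"skirt back",proj(w,[*(p[:2]-.0235*u),.01])-o)
```

```text
tcp px [169.6402 102.2745]
knob [420.1, 321.8] [0.5885 0.2367 0.    ]
knob [482.1, 182.7] [0.54   0.3328 0.    ]
knob [318.7, 231.2] [0.4851 0.2401 0.    ]
nose [0.4958 0.2308]
skirt [0.4851 0.2421] 0.044657661792738675
skirtback [0.4842 0.2431] barback [0.4801 0.2473]
proj model bar ends 0.04 [array([169.4769,  77.0951]), array([169.7795, 139.711 ])]
proj model bar ends 0.047 [array([169.4616,  82.7595]), array([169.7805, 147.348 ])]
proj nose model [169.8122 132.1126] skirt back [169.4812  46.4055]
```

The knob sits centred between the fingers (bar at crop (171,98), pads at x≈110 and 230). I'm gripping and lifting.

In the tool's units: 0.13 m is 0.325, 0.1 m is 0.25.

>>> {"fn": "arm_command", "kwargs": {"targets": [[[0,0,0],[0,0,0],0.0],[[0,0,0],[0,0,0],0.0],[[0,0,0],[0,0,0],0.0],[[0,0,0],[0,0,0],0.0],[[0,0,0],[0,0,0],0.0],[[0,0,0],[0,0,0.05],0.0],[[0,0,0],[0,0,0.15],0.0],[[0,0,0],[0,0,0.25],0.0],[[0,0,0],[0,0,0.325],0.0],[[0,0,0],[0,0,0.325],0.0]], "squeeze": 40}}

```text
time: 6.7
tcp_pos: [0.4874, 0.242, 0.1651]
eef_rot: [3.132, 0.004, 2.318]
wrist_force: [1.1, 0.1, 0.0]
grip_width: 0.0109
grip_force: 41.4
```

In the tool's units: -0.251 m is -0.6275, 0.066 m is 0.165, 0.32 rad is 0.08.

>>> {"fn": "arm_command", "kwargs": {"targets": [[[0,0,0.01],[0.0175,-0.07,0.06],0.0],[[0,0,0.02],[0.035,-0.14,0.06],0.0],[[0,0,0.03],[0.0525,-0.21,0.06],0.0],[[0,0,0.04],[0.07,-0.28,0.06],0.0],[[0,0,0.05],[0.09,-0.35,0.06],0.0],[[0,0,0.06],[0.11,-0.42,0.06],0.0],[[0,0,0.07],[0.1275,-0.49,0.06],0.0],[[0,0,0.08],[0.145,-0.56,0.06],0.0],[[0,0,0.08],[0.165,-0.6275,0.06],0.0],[[0,0,0.08],[0.165,-0.6275,0.06],0.0],[[0,0,0.08],[0.165,-0.6275,0.06],0.0],[[0,0,0.08],[0.165,-0.6275,0.06],0.0]]}}

```text
time: 7.9
tcp_pos: [0.5488, -0.0097, 0.1831]
eef_rot: [-3.141, -0.002, 2.638]
wrist_force: [0.5, -0.3, -1.8]
grip_width: 0.0106
grip_force: 41.3
```

Run:
```python
from h import *
np.set_printoptions(precision=4,suppress=True)
w=get("wrist");w=get("wrist")
s=bot.sense();print(s["time"],s["tcp_pos"],s["eef_rot"],s["wrist_force"],s["moment"],s["grip_width"])
for k,z in[("seat",.062),("key_level",.074),("shaft_top",.084),("off_mark",.055)]:
  for d in nets.place_of("wrist",k): print(k,d["conf"],np.round(d["centre"],1),atz(w,d["centre"],z))
c=proj(w,[.505,.007,.07]);print(c)
x,y=int(c[0]),int(c[1]);x0,y0=max(x-100,0),max(y-75,0);print(x0,y0)
save("w4",cv2.resize(w["frame"][y0:y0+150,x0:x0+200],None,fx=4,fy=4,interpolation=2))
```

```text
8.0 [ 0.5492 -0.0094  0.1837] [-3.1413 -0.0013  2.639 ] [-0.2333 -0.4581 -0.4369] [-0.0619 -0.0311 -0.0159] 0.010871534116670913
seat 0.91 [314.9 138.1] [0.5057 0.0099 0.062 ]
key_level 0.9 [311.5 140.4] [0.5054 0.0072 0.074 ]
shaft_top 0.62 [562.  185.5] [0.6557 0.2128 0.084 ]
shaft_top 0.56 [314.  142.7] [0.5073 0.0087 0.084 ]
off_mark 0.69 [332.9 175.2] [0.5429 0.0076 0.055 ]
[311.2239 139.7253]
211 64
```

View pics/w4.png

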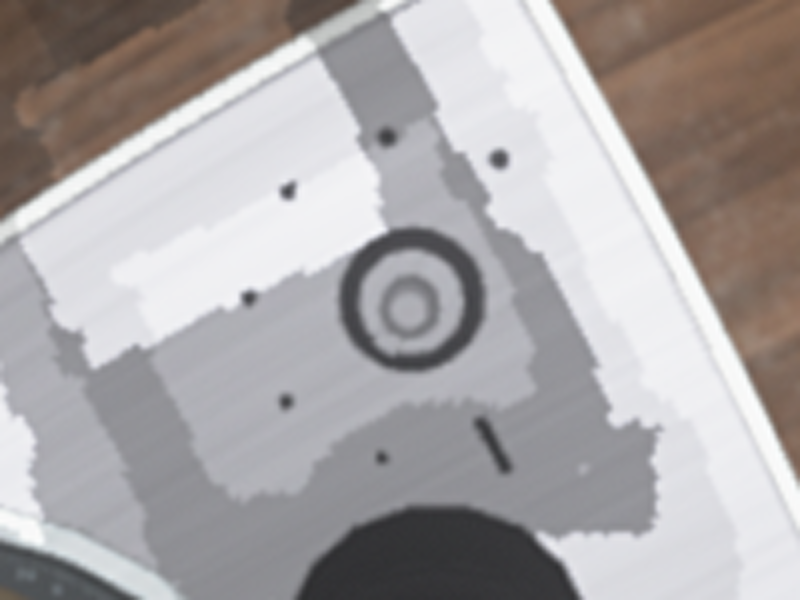

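The crop shows the shaft at (410,305), the off tick at (493,445) and the held knob at the bottom. A small notch at about (385,348) hints that the key is roughly 1.0 rad clockwise of off. Next I'm working out the shaft axis and the knob's axis in the grip.

Run:
```python
from h import *
from scipy.optimize import least_squares
np.set_printoptions(precision=4,suppress=True)
w=get("wrist");s=bot.sense();t=s["tcp_pos"];print(t,s["eef_rot"])
f=lambda a,b,z:atz(w,[211+a/4,64+b/4],z)
print("ring",f(412,300,.055),"top",f(410,305,.084),"tick",f(493,445,.055),"key?",f(385,347,.074))
D=np.array([f(*p,.055)[:2] for p in[(387,137),(288,190),(249,297),(286,401),(382,457),(493,445),(499,158)]])
r=least_squares(lambda q:np.hypot(*(D-q[:2]).T)-q[2],[.505,.007,.037]).x;print("dots",r,[np.degrees(np.arctan2(*(d-r[:2])[::-1])) for d in D])
g=cv2.cvtColor(w["frame"],7)
E=[]
for x in range(290,352):
    col=g[150:260,x]<75
    run=[i for i in range(len(col)-8) if col[i:i+8].all()]
    if run: E.append((x,150+run[0]))
E=np.array(E);print(E[::10].tolist())
for z in(t[2]-.031,t[2]-.021):
    P=np.array([atz(w,e,z)[:2] for e in E])
    q=least_squares(lambda q:np.hypot(*(P-q).T)-.0235,t[:2],loss="soft_l1",f_scale=.001);print(z,q.x,q.x-t[:2],np.sqrt(2*q.cost/len(P)))
a=np.array([np.cos(2.639),np.sin(2.639)]);print("tool x",a)
```

```text
[ 0.5499 -0.0099  0.1844] [3.1415 0.0002 2.6387]
ring [0.5075 0.0081 0.055 ] top [0.5064 0.0089 0.084 ] tick [0.5447 0.0082 0.055 ] key? [ 0.5122 -0.0004  0.074 ]
dots [0.5077 0.0085 0.0365] [np.float64(160.43815532635801), np.float64(-160.56289542724522), np.float64(-120.42217011506985), np.float64(-80.83677835980009), np.float64(-40.58575458396587), np.float64(-0.4888662990499922), np.float64(120.71981472959665)]
[[290, 204], [300, 196], [310, 192], [320, 191], [330, 192], [340, 196], [350, 205]]
0.15336960773760364 [ 0.5502 -0.0094] [0.0003 0.0006] 0.0002723560808116018
0.16336960773760364 [ 0.548  -0.0082] [-0.0018  0.0017] 0.0003617561964247601
tool x [-0.8763  0.4817]
```

>>> {"fn": "arm_command", "kwargs": {"targets": [[[0,0,0],[-0.05,0.02,0],0.0],[[0,0,0],[-0.1075,0.045,0],0.0],[[0,0,0],[-0.1075,0.045,-0.05],0.0],[[0,0,0],[-0.1075,0.045,-0.1125],0.0],[[0,0,0],[-0.1075,0.045,-0.15],0.0],[[0,0,0],[-0.1075,0.045,-0.165],0.0],[[0,0,0],[-0.1075,0.045,-0.17],0.0],[[0,0,0],[-0.1075,0.045,-0.175],0.0],[[0,0,0],[-0.1075,0.045,-0.18],0.0],[[0,0,0],[-0.1075,0.045,-0.18],0.0]]}}

```text
time: 9.25
tcp_pos: [0.5073, 0.0074, 0.1128]
eef_rot: [3.141, 0.001, 2.638]
wrist_force: [0.3, 0.4, -0.8]
grip_width: 0.0109
grip_force: 41.3
```

```bash
cat > st.py <<'E'
from h import *
np.set_printoptions(precision=4,suppress=True)
F=[]
for i in range(2): get("wrist");s=bot.sense();F.append(np.r_[s["wrist_force"],s["moment"]])
print(s["time"],s["tcp_pos"],s["eef_rot"],np.mean(F,0),s["grip_width"])
E
python3 st.py
```

```text
9.35 [0.5073 0.0075 0.1128] [3.1412 0.0009 2.6377] [-0.2794  0.0903 -0.9454 -0.021  -0.0236  0.0018] 0.011249009943708518
```

In the tool's units: -0.006 m is -0.015, -0.0045 m is -0.0113.

>>> {"fn": "arm_command", "kwargs": {"targets": [[[0,0,0],[0,0,-0.0038],0.0],[[0,0,0],[0,0,-0.0075],0.0],[[0,0,0],[0,0,-0.0113],0.0],[[0,0,0],[0,0,-0.015],0.0],[[0,0,0],[0,0,-0.015],0.0]]}}

```text
time: 9.85
tcp_pos: [0.5066, 0.0076, 0.1059]
eef_rot: [-3.141, -0.001, 2.638]
wrist_force: [-0.5, 0.3, -1.5]
grip_width: 0.011
grip_force: 41.3
```

```bash
python3 st.py
```

```text
9.95 [0.5068 0.0075 0.1062] [-3.1415 -0.0002  2.6378] [ 0.3821  0.0097 -0.6352  0.0126 -0.0162 -0.0067] 0.011201234209333756
```

In the tool's units: -0.0015 m is -0.0038, -0.001 m is -0.0025.

>>> {"fn": "arm_command", "kwargs": {"targets": [[[0,0,0],[0,0,-0.0013],0.0],[[0,0,0],[0,0,-0.0025],0.0],[[0,0,0],[0,0,-0.0038],0.0],[[0,0,0],[0,0,-0.0038],0.0]]}}

```text
time: 10.35
tcp_pos: [0.507, 0.0075, 0.1048]
eef_rot: [3.142, 0.0, 2.638]
wrist_force: [-0.4, 0.2, -0.6]
grip_width: 0.0108
grip_force: 41.3
```

```bash
python3 st.py
```

```text
10.45 [0.507  0.0075 0.1049] [3.1415 0.0001 2.6378] [-0.4735 -0.6881 -0.7145 -0.015   0.0398  0.0099] 0.010965704538539636
```

In the tool's units: -0.0015 m is -0.0038, -0.001 m is -0.0025.

>>> {"fn": "arm_command", "kwargs": {"targets": [[[0,0,0],[0,0,-0.0013],0.0],[[0,0,0],[0,0,-0.0025],0.0],[[0,0,0],[0,0,-0.0038],0.0],[[0,0,0],[0,0,-0.0038],0.0]]}}

```text
time: 10.85
tcp_pos: [0.507, 0.0075, 0.1035]
eef_rot: [3.142, 0.0, 2.638]
wrist_force: [-0.7, 0.3, 2.5]
grip_width: 0.011
grip_force: 41.8
```

```bash
python3 st.py
```

```text
10.95 [0.507  0.0075 0.1035] [3.1415 0.0002 2.6378] [-1.0931  0.6811  2.8019 -0.0245  0.1713  0.0274] 0.011056696439117223
```

In the tool's units: -0.0004 m is -0.001, -0.24 rad is -0.06.

>>> {"fn": "arm_command", "kwargs": {"targets": [[[0,0,-0.01],[0,0,-0.001],0.0],[[0,0,-0.02],[0,0,-0.001],0.0],[[0,0,-0.03],[0,0,-0.001],0.0],[[0,0,-0.04],[0,0,-0.001],0.0],[[0,0,-0.05],[0,0,-0.001],0.0],[[0,0,-0.06],[0,0,-0.001],0.0]]}}

```text
time: 11.55
tcp_pos: [0.5073, 0.0071, 0.1032]
eef_rot: [3.142, 0.001, 2.397]
wrist_force: [-1.1, -1.6, 2.0]
grip_width: 0.0111
grip_force: 41.8
```

```bash
python3 st.py
```

```text
11.65 [0.5073 0.0071 0.1032] [3.1416 0.0012 2.3982] [-1.0008 -0.8154  2.6182 -0.2485  0.1405  0.0245] 0.010919044336064039
```

In the tool's units: -0.0002 m is -0.0005, -0.03 rad is -0.0075.

>>> {"fn": "arm_command", "kwargs": {"targets": [[[0,0,-0.0075],[0,0,-0.0005],0.0],[[0,0,-0.015],[0,0,-0.0005],0.0],[[0,0,-0.0225],[0,0,-0.0005],0.0],[[0,0,-0.03],[0,0,-0.0005],0.0],[[0,0,-0.0375],[0,0,-0.0005],0.0]]}}

```text
time: 12.15
tcp_pos: [0.5071, 0.0073, 0.1028]
eef_rot: [3.142, 0.001, 2.246]
wrist_force: [-0.6, -2.8, 3.5]
grip_width: 0.011
grip_force: 41.9
```

```bash
python3 st.py
```

```text
12.25 [0.507  0.0074 0.1028] [3.1416 0.0004 2.247 ] [-0.5105 -3.117   3.3745 -0.5027  0.0445  0.0085] 0.010859195893005515
```

In the tool's units: -0.0005 m is -0.0013, -0.11 rad is -0.0275.

>>> {"fn": "arm_command", "kwargs": {"targets": [[[0,0,-0.005],[0,-0.0013,0],0.0],[[0,0,-0.0125],[0,-0.0013,0],0.0],[[0,0,-0.02],[0,-0.0013,0],0.0],[[0,0,-0.0275],[0,-0.0013,0],0.0]]}}

```text
time: 12.65
tcp_pos: [0.5069, 0.0071, 0.1027]
eef_rot: [3.141, -0.0, 2.135]
wrist_force: [0.1, -2.0, 2.5]
grip_width: 0.0111
grip_force: 41.8
```

```bash
python3 st.py
```

```text
12.75 [0.5069 0.0072 0.1026] [ 3.1414 -0.0002  2.1367] [-0.3779 -1.0017  2.9933 -0.243  -0.0362  0.0159] 0.011103963720685325
```

Yaw is now -1.005 and the knob is still riding on the key. Continuing in small steps.

In the tool's units: -0.0002 m is -0.0005, -0.08 rad is -0.02.

>>> {"fn": "arm_command", "kwargs": {"targets": [[[0,0,-0.0075],[0,-0.0005,-0.0005],0.0],[[0,0,-0.015],[0,-0.0005,-0.0005],0.0],[[0,0,-0.02],[0,-0.0005,-0.0005],0.0]]}}

```text
time: 13.05
tcp_pos: [0.5059, 0.0072, 0.1016]
eef_rot: [-3.14, -0.002, 2.056]
wrist_force: [-0.4, -0.4, -0.2]
grip_width: 0.011
grip_force: 41.3
```

```bash
python3 st.py
```

```text
13.15 [0.5063 0.0071 0.1019] [-3.1407 -0.001   2.0571] [-0.481   0.1024 -0.8579  0.003   0.0201 -0.013 ] 0.010585913490096492
```

The force vanished at a yaw of -1.085, so the keyway has met the key. Lowering now.

In the tool's units: -0.004 m is -0.01, -0.003 m is -0.0075.

>>> {"fn": "arm_command", "kwargs": {"targets": [[[0,0,0],[0,0,-0.0025],0.0],[[0,0,0],[0,0,-0.005],0.0],[[0,0,0],[0,0,-0.0075],0.0],[[0,0,0],[0,0,-0.01],0.0],[[0,0,0],[0,0,-0.01],0.0]]}}

```text
time: 13.65
tcp_pos: [0.5067, 0.0068, 0.0983]
eef_rot: [-3.141, -0.0, 2.058]
wrist_force: [-0.5, 0.4, -1.3]
grip_width: 0.0108
grip_force: 41.3
```

```bash
python3 st.py
```

```text
13.75 [0.5068 0.0068 0.0984] [-3.1414 -0.0001  2.0578] [ 0.2354 -0.2012 -0.7335 -0.0017  0.0455  0.0186] 0.010993785570947098
```

In the tool's units: -0.0055 m is -0.0138, -0.0045 m is -0.0113.

>>> {"fn": "arm_command", "kwargs": {"targets": [[[0,0,0],[0,0,-0.0038],0.0],[[0,0,0],[0,0,-0.0075],0.0],[[0,0,0],[0,0,-0.0113],0.0],[[0,0,0],[0,0,-0.0138],0.0],[[0,0,0],[0,0,-0.0138],0.0]]}}

```text
time: 14.25
tcp_pos: [0.5068, 0.0068, 0.0929]
eef_rot: [-3.141, -0.0, 2.058]
wrist_force: [-0.6, 0.0, -0.8]
grip_width: 0.0106
grip_force: 41.4
```

```bash
python3 st.py
```

```text
14.35 [0.5068 0.0068 0.0929] [-3.1415 -0.0001  2.0578] [-0.242   0.3052 -1.4066  0.001   0.0681 -0.0094] 0.011134934995461499
```

In the tool's units: -0.0015 m is -0.0038, -0.001 m is -0.0025.

>>> {"fn": "arm_command", "kwargs": {"targets": [[[0,0,0],[0,0,-0.0013],0.0],[[0,0,0],[0,0,-0.0025],0.0],[[0,0,0],[0,0,-0.0038],0.0],[[0,0,0],[0,0,-0.0038],0.0]]}}

```text
time: 14.75
tcp_pos: [0.5069, 0.0068, 0.0917]
eef_rot: [-3.142, -0.0, 2.058]
wrist_force: [-2.3, -1.4, 2.1]
grip_width: 0.0108
grip_force: 41.7
```

```bash
python3 st.py
```

```text
14.85 [0.5069 0.0068 0.0917] [-3.1415 -0.      2.0578] [-1.3427  0.2554  2.1435  0.0191  0.3028 -0.0025] 0.011277319726044156
```

The knob is home: contact came 12 mm below the key contact. I'm pressing slightly and turning it counter-clockwise towards off.

In the tool's units: -0.0007 m is -0.0018, 0.05 rad is 0.0125.

>>> {"fn": "arm_command", "kwargs": {"targets": [[[0,0,0],[0,0,-0.0018],0.0],[[0,0,0.0125],[0,0,-0.0018],0.0],[[0,0,0.0275],[0,0,-0.0018],0.0],[[0,0,0.0425],[0,0,-0.0018],0.0],[[0,0,0.0575],[0,0,-0.0018],0.0],[[0,0,0.0725],[0,0,-0.0018],0.0],[[0,0,0.0875],[0,0,-0.0018],0.0],[[0,0,0.1025],[0,0,-0.0018],0.0]]}}

```text
time: 15.65
tcp_pos: [0.5059, 0.0065, 0.0907]
eef_rot: [-3.14, -0.002, 2.47]
wrist_force: [-3.6, -0.1, 4.6]
grip_width: 0.0114
grip_force: 42.0
```

```bash
python3 st.py
```

```text
15.75 [0.5059 0.0065 0.0907] [-3.1397 -0.0016  2.4678] [-3.2459 -1.2473  4.0041 -0.2214  0.7256 -0.0072] 0.010944178562247601
```

Run:
```python
from h import *
w=get("wrist");a=w["frame"][120:300,220:420]
save("w5",cv2.resize(a,None,fx=3,fy=3,interpolation=2))
s=bot.sense();p=s["tcp_pos"];print(s["moment"],s["eef_rot"]);y=s["eef_rot"][2]-np.pi
for k in(.0,.0215):print((proj(w,[p[0]+k*np.cos(y),p[1]+k*np.sin(y),.0907-.031+.040])-[220,120])*3)
```

```text
[-0.28371454  0.78097674 -0.05781482] [-3.13980139e+00 -1.47817812e-03  2.46684491e+00]
[296.16253374 417.27262463]
[296.29376407 528.71663599]
```

View pics/w5.png

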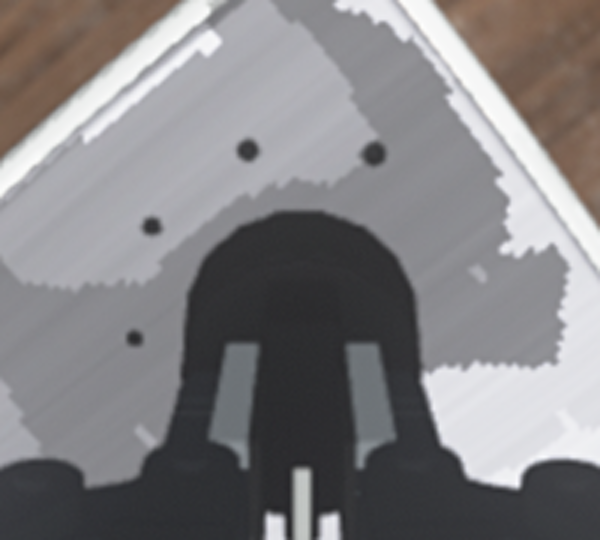

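The bar and white line (302,500) are still in line with the gripper, so the knob is turning with it. I'm easing the side force and continuing.

In the tool's units: -0.0007 m is -0.0018, -0.0004 m is -0.001, 0.41 rad is 0.1025.

>>> {"fn": "arm_command", "kwargs": {"targets": [[[0,0,0.0125],[-0.0018,-0.001,0],0.0],[[0,0,0.0275],[-0.0018,-0.001,0],0.0],[[0,0,0.0425],[-0.0018,-0.001,0],0.0],[[0,0,0.0575],[-0.0018,-0.001,0],0.0],[[0,0,0.0725],[-0.0018,-0.001,0],0.0],[[0,0,0.0875],[-0.0018,-0.001,0],0.0],[[0,0,0.1025],[-0.0018,-0.001,0],0.0],[[0,0,0.1025],[-0.0018,-0.001,0],0.0]]}}

```text
time: 16.6
tcp_pos: [0.5063, 0.0066, 0.0909]
eef_rot: [3.141, 0.0, 2.876]
wrist_force: [-2.2, -0.1, 4.6]
grip_width: 0.0108
grip_force: 42.0
```

```bash
python3 st.py
```

```text
16.7 [0.5063 0.0066 0.0908] [3.1412 0.     2.8758] [-2.0498  0.5588  3.9876  0.1143  0.5067 -0.0135] 0.011327212605120231
```

Yaw is -0.266. Turning the last part slowly.

In the tool's units: -0.0003 m is -0.0008, 0.25 rad is 0.0625.

>>> {"fn": "arm_command", "kwargs": {"targets": [[[0,0,0.0125],[-0.0008,0,0],0.0],[[0,0,0.025],[-0.0008,0,0],0.0],[[0,0,0.0375],[-0.0008,0,0],0.0],[[0,0,0.05],[-0.0008,0,0],0.0],[[0,0,0.0575],[-0.0008,0,0],0.0],[[0,0,0.0625],[-0.0008,0,0],0.0]]}}

```text
time: 17.3
tcp_pos: [0.5064, 0.0068, 0.091]
eef_rot: [3.141, 0.001, 3.128]
wrist_force: [-0.9, 1.2, 3.4]
grip_width: 0.0108
grip_force: 41.9
```

```bash
python3 st.py
```

```text
17.4 [0.5064 0.0068 0.091 ] [3.141  0.0012 3.127 ] [-0.958   2.268   3.7264  0.3926  0.2281 -0.0356] 0.011127170684525702
```

In the tool's units: 0.0003 m is 0.0008, 0.05 rad is 0.0125.

>>> {"fn": "arm_command", "kwargs": {"targets": [[[0,0,0.005],[0,0.0008,0],0.0],[[0,0,0.01],[0,0.0008,0],0.0],[[0,0,0.0125],[0,0.0008,0],0.0]]}}

```text
time: 17.7
tcp_pos: [0.5064, 0.0068, 0.091]
eef_rot: [3.141, 0.001, -3.105]
wrist_force: [-0.3, 1.8, 4.2]
grip_width: 0.0111
grip_force: 41.9
```

```bash
python3 st.py;python3 st.py
```

```text
17.8 [0.5064 0.0068 0.091 ] [ 3.1415  0.0012 -3.1053] [-0.3465  1.5253  3.9641  0.5073  0.0182 -0.114 ] 0.011049256206171228
17.9 [0.5064 0.0068 0.091 ] [ 3.1415  0.0011 -3.1056] [ 0.0994  2.8592  3.3865  0.4968  0.0145 -0.1043] 0.010778888288849089
```

In the tool's units: 0.0002 m is 0.0005, 0.03 rad is 0.0075.

>>> {"fn": "arm_command", "kwargs": {"targets": [[[0,0,0.0038],[0,0.0005,0],0.0],[[0,0,0.0075],[0,0.0005,0],0.0]]}}

```text
time: 18.1
tcp_pos: [0.5064, 0.0068, 0.091]
eef_rot: [-3.141, 0.001, -3.074]
wrist_force: [0.5, 2.6, 3.8]
grip_width: 0.011
grip_force: 41.9
```

```bash
python3 st.py;python3 st.py
```

```text
18.2 [0.5064 0.0069 0.091 ] [-3.1414  0.0011 -3.0749] [ 0.7825  1.9394  3.4712  0.3884 -0.1482 -0.0616] 0.010950961592688487
18.3 [0.5064 0.0069 0.091 ] [-3.1414  0.0011 -3.0753] [ 0.8899  1.5098  3.9922  0.3571 -0.167  -0.0559] 0.011232928581536364
```

In the tool's units: 0.0002 m is 0.0005, 0.03 rad is 0.0075.

>>> {"fn": "arm_command", "kwargs": {"targets": [[[0,0,0.0038],[0,0.0005,0],0.0],[[0,0,0.0075],[0,0.0005,0],0.0]]}}

```text
time: 18.5
tcp_pos: [0.5064, 0.0069, 0.0909]
eef_rot: [-3.141, 0.001, -3.044]
wrist_force: [0.6, 1.3, 3.9]
grip_width: 0.0107
grip_force: 41.9
```

```bash
python3 - <<'E'
from h import *
w=get("wrist");a=w["frame"][120:300,220:420]
save("w6",cv2.resize(a,None,fx=3,fy=3,interpolation=2))
E
python3 st.py
```

```text
18.65 [0.5064 0.0069 0.091 ] [-3.1411  0.0011 -3.0452] [ 1.641   0.6338  3.7011  0.2151 -0.31   -0.0683] 0.010698038623474206
```

View pics/w6.png

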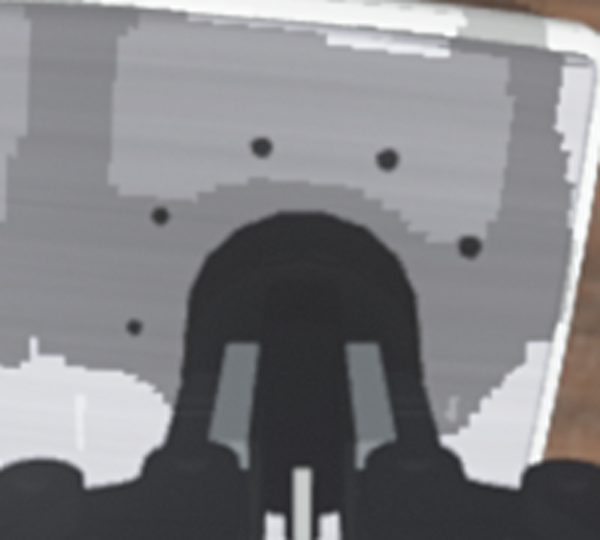

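The bar is still in line with the gripper and the key has been carried to its off end. I'm taking up the keyway slack so the pointer sits on the tick (yaw about 0), easing the pressure and opening.

In the tool's units: 0.0005 m is 0.0013, -0.1 rad is -0.025.

>>> {"fn": "arm_command", "kwargs": {"targets": [[[0,0,-0.0125],[0,0,0],0.0],[[0,0,-0.025],[0,0,0],0.0],[[0,0,-0.025],[0,0,0.0013],0.0],[[0,0,-0.025],[0,0,0.0013],0.0]]}}

```text
time: 19.05
tcp_pos: [0.5059, 0.0072, 0.0913]
eef_rot: [3.142, 0.0, 3.139]
wrist_force: [0.8, 1.0, 2.4]
grip_width: 0.011
grip_force: 41.9
```

```bash
python3 st.py
```

```text
19.15 [0.5059 0.0071 0.0912] [3.1416 0.0002 3.1385] [ 1.2754  1.352   3.6489  0.3617 -0.2952 -0.0341] 0.011035955826206157
```

In the tool's units: 0.12 m is 0.3, 0.05 m is 0.125.

>>> {"fn": "arm_command", "kwargs": {"targets": [[[0,0,0],[0,0,0],0.045],[[0,0,0],[0,0,0],0.045],[[0,0,0],[0,0,0],0.045],[[0,0,0],[0,0,0],0.045],[[0,0,0],[0,0,0.05],0.045],[[0,0,0],[0,0,0.125],0.045],[[0,0,0],[0,0,0.2125],0.045],[[0,0,0],[0.05,0,0.3],0.045],[[0,0,0],[0.075,0,0.3],0.045],[[0,0,0],[0.075,0,0.3],0.045]]}}

```text
time: 20.15
tcp_pos: [0.5377, 0.0069, 0.2125]
eef_rot: [-3.141, 0.003, 3.138]
wrist_force: [0.1, 0.4, 0.1]
grip_width: 0.045
grip_force: 0.0
```

Run:
```python
from h import *
np.set_printoptions(precision=4,suppress=True)
w=get("wrist");w=get("wrist");s=bot.sense();print(s["time"],s["tcp_pos"],s["eef_rot"])
c=proj(w,[.507,.008,.09]);x,y=int(c[0]),int(c[1]);x0,y0=x-60,max(y-60,0);print(x0,y0)
a=w["frame"][y0:y0+130,x0:x0+120];save("w7",cv2.resize(a,None,fx=4.5,fy=4.5,interpolation=2))
g=a.min(2)>150
for k,z in[("pointer",.087),("off_mark",.055),("knob",.062)]:
  for d in nets.place_of("wrist",k): print(k,d["conf"],np.round(d["centre"],1),atz(w,d["centre"],z))
im=[];
for k,z in[("pointer",.087),("knob",.062)]:
  l=[]
  for n in("top","side"):
    i=get(n)
    for d in nets.place_of(n,k):
      p=atz(i,d["centre"],z)
      if np.hypot(p[0]-.515,p[1]-.008)<.04:l.append((i,d["centre"]));break
  if len(l)==2:print(k,tri(l))
```

```text
20.25 [0.5343 0.0072 0.2096] [ 3.1415 -0.0039  3.1379]
260 99
pointer 0.89 [318.7 182. ] [0.5275 0.0063 0.087 ]
pointer 0.87 [547.6 182.7] [0.5259 0.2533 0.087 ]
off_mark 0.94 [320.3 190.5] [0.5432 0.0077 0.055 ]
off_mark 0.53 [320.2 154.9] [0.5076 0.0077 0.055 ]
knob 0.96 [319.6 155.4] [0.5072 0.0072 0.062 ]
knob 0.87 [489.8 212.9] [0.5668 0.1949 0.062 ]
knob 0.75 [546.5 179.7] [0.5277 0.2738 0.062 ]
pointer (array([0.5281, 0.0044, 0.0886]), [np.float64(0.0045378942930240345), np.float64(0.004537894293023775)])
knob (array([0.5009, 0.0023, 0.062 ]), [np.float64(0.0034474621120998347), np.float64(0.0034474621120999705)])
```

View pics/w7.png

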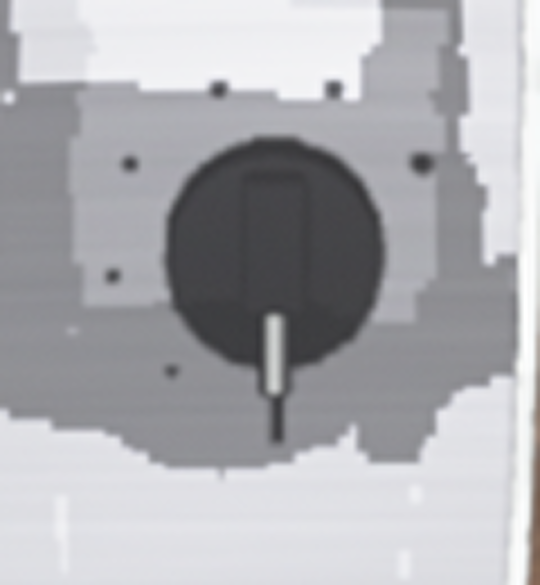

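The final crop shows the pointer line (274,390) meeting the off tick (277,420), with the knob seated on the collar. The robot is clear, so I'm handing in.

```bash
python3 -c "
from cell import bot
print(bot.sign_off())"
```

```text
the job is handed in; nothing more can be done
None
```

The smallest knob is back on its keyed shaft, pushed home and turned to off with its pointer on the off tick, and the job was handed in at about 20 s; the off stop itself never showed clearly in the torque readings.

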